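# Clamp the cheese in its serving holder

### The arm

A 7-joint arm with a two-finger parallel gripper is mounted at the origin on the work surface. World frame = base frame: x ahead of the robot, y to its left, z up, the work surface at z = 0. Lengths are in m, angles in degrees, forces in N, time in s.
With the tool pointing down it reaches from about 0.425 to 0.875 m from the base axis. Payload 8.4 kg.
Tool frame: the origin (TCP) lies at the very end of the fingers, on their centre line; the grasp point (between the pads) lies 19 mm behind it (env.grip_depth is the distance from the TCP to the grasp point, in m); z points along the fingers, y is the direction in which the jaws open and shut (so a half turn about z gives the same grasp; the last joint's range is limited). The gripper opens to 87 mm and grips with 3 to 60 N. Pads are 19 mm wide; open, the fingers measure 117 mm over their backs; the gripper's body (75 mm by 190 mm) begins 51 mm behind the grasp point.
Start: joints at [-79.595, 19.091, 2.286, 83.961, -0.768, 76.965, -3.352], TCP at [0.18, 0.625, 0.223] pointing down, gripper open.
Joint ranges: [-147.57, 147.57], [-21.85, 119.76], [-74.77, 79.35], [14.55, 137.4], [-85.83, 265.84], [4.83, 119.75], [-152.11, 152.11]. Speed limits (degrees/s): [127.2, 127.2, 159.86, 159.86, 180, 180, 180].

### API

Orientations are given as a 3x3 rotation matrix whose columns are the frame's x, y, z axes.
In Python, from rig import status, viewer, env gives the robot as it stands. The module is installed in compiled form; this text tells all that it offers.
- The arm moves only by the tool send_rows, never from a script. Its argument "steps" is text: rows parted by semicolons, each of 4 numbers parted by spaces: the shift along the tool's x, y, z in mm, then the turn about the tool's z in degrees. In form: x y z spin; .... A call has 1 to 12 rows; each row is the pose to reach, as a shift and turn from the pose commanded when the call began, along the tool's axes at that moment; what a row does not reach only later rows make up. A row lasts 1/12 s, in which the tool goes at most 41.7 mm and 7.16 degrees, less where a joint would pass 70% of its speed; a pose out of reach is approached as far as the arm can. A call with a gripper value outside its range is refused whole. "claw" is the finger opening in mm, from 0 to 87, set as the call begins (left out, the last holds). The fingers move at their own pace and stop on an object; the grip force is fixed at half the most. Time passes only in rows, so rows that repeat a pose let the fingers close. It gives the time, the measured TCP pose, the force and the opening at its end, in the units of the state.
- status.state(): the state, without advancing time (a new reading comes with each control period).
- viewer.snapshot(name): name is "scene" or "top" or "wrist"; returns a dict with "image" (400x640x3 uint8, red, green, blue), "range_z" (400x640 float32, m along the optical axis (not along the pixel's ray), 0 where there is no reading), "fx", "fy", "cx", "cy" (pixels), "world_from_camera" (4x4, takes a point from camera to world coordinates). Camera axes: x right, y up, looking along -z (the intrinsics and any distortion apply to the point x, -y, -z); pixel columns grow to the right and rows downward; lengths in m; the calibration is good to about 2 mm. A picture is of the moment at which its call begins.
- env.close_job(): hands the job in, once; it reports no verdict.
The state is a dict: "time_s": time; "joint_pos": joint angles; "joint_vel": joint speeds; "effort": joint torques, N m; "ee_pos": TCP position; "orientation": TCP orientation; "ft_force": force on the tool from outside, world axes, zero at the start; "moment": the same for the moment, N m; "gripper_width": finger opening in m.
Only numpy, scipy, OpenCV 4.12 (cv2) and the standard library are available. Lean on these libraries where they do the work, as an engineer would, in place of code of your own. Each camera call takes 0.05 s, during which the arm holds its last target.

### The job

Two screw-clamp cheese holders stand on the banquet table; one has a block of cheese on its tray, the other is empty. Turn the T-handle of the holder with the cheese clockwise until rising resistance shows that the cheese is clamped firmly, stop there so that the cheese is not crushed, and let go of the handle. Leave the screw of the empty holder as it is, and the cheese where it lies.

Things in the scene. Friction and masses are not known exactly. Their poses are not given: they have to be found in the camera images.
- loaded_bar (a point): Centre of the pale wooden T-bar on the holder with the cheese: level, 80 mm long (x), 12 wide (y), 16 high, 185 mm above the table, on a 12 mm upright stem; 29 mm free below it, down to a collar. It turns about the vertical here, at constant height; clockwise from above tightens, and it stays where left. Free it needs 0.16 N m; once the foot is on the cheese, about 0.35 N m more per rad.
- loaded_foot: Round steel foot, 48 mm across, 8 thick, under the arch of that holder; origin at the centre of its underside. Goes down 6 mm per rad of clockwise turn: 0.25 to 1.05 rad from the start to touch the cheese, then about 0.3 to 0.4 rad more clamps it firmly (15 to 25 N, about 10 N per mm through a stiff spring). Over 45 N crushes the cheese, under 8 N does not hold it.
- cheese: Block of cheese with brown rind and pale cut sides, 130 x 70 x 65 mm (x, y, z), about 0.5 kg, loose on the tray under the foot; origin at the centre of its underside, its top 65 mm above. The holder: wooden tray 210 x 160 mm, 12 mm thick, with a steel arch across its middle, 136 mm wide and 136 mm high.
- spare_bar_end (a point): A point 5 mm from one end of the T-bar on the other holder, identical but empty: 35 mm from its screw axis, which lies at -35 mm along this point's x. This handle must not be turned.
There are look-alikes about, which are no part of the job. What is shaped like the cheese but green or red is not meant.

How it is judged:
By the outcome, as a careful person would: the job done as asked, in the order asked, and still so for the second after the job is handed in, with the robot touching nothing.
It also fails if it takes over 40 s, if anything falls off the work surface, if the arm or the gripper's body presses on something with over 40 N, if the wrist force passes 120 N, or if a joint passes its speed limit or range.

## Working session

There is one attempt and no reset: what is moved stays moved. The work goes in short steps, Python scripts to look and compute and a tool call to move; the robot and the scene stay as the last step left them, time stands still between calls to the robot, and variables do not carry over. Pictures are saved under pics/ and viewed, and the job is handed in when it is done.

Besides the shell and the picture viewer there is one more tool, called by a JSON object that holds its "api" and its "payload". send_rows: Moves the arm, as the interface text tells. Its arguments: {"type":"object","properties":{"steps":{"type":"string"},"claw":{"type":"number"}},"required":["steps"]}

```bash
mkdir -p pics
cat > h.py <<'E'
import numpy as np, cv2
from rig import status, viewer, env
def snap(name,out):
    s=viewer.snapshot(name); cv2.imwrite('pics/'+out+'.png',s['image'][:,:,::-1]); np.savez('pics/'+out+'.npz',**s); return s
def pts(s):
    z=s['range_z']; v,u=np.mgrid[0:z.shape[0],0:z.shape[1]]
    P=np.stack([(u-s['cx'])/s['fx']*z,-(v-s['cy'])/s['fy']*z,-z],-1)
    T=s['world_from_camera']; return P@T[:3,:3].T+T[:3,3]
E
python3 - <<'E'
from h import *
st=status.state(); print(st)
for n in ("scene","top","wrist"):
    s=snap(n,n+'0'); print(n,s['fx'],s['cx'],s['cy'],s['world_from_camera'].round(3).tolist(),(s['range_z']>0).mean(),[k for k in s])
E
```

```text
{'time_s': 0.0, 'joint_pos': array([-79.59557911,  19.13143947,   2.28358244,  84.01255668,
        -0.76790188,  76.96594437,  -3.34893509]), 'joint_vel': array([ 0.09756111,  0.02884437,  0.05579172, -0.0049221 ,  0.02177823,
       -0.00038139, -0.03343275]), 'effort': array([ 6.70766003e-04, -6.56351852e+01,  1.33578055e+00, -4.03804243e+01,
       -5.95686771e-02,  4.48148022e-02,  1.74872625e-04]), 'ee_pos': array([0.18000891, 0.62407129, 0.22164985]), 'orientation': array([[-9.60849957e-01,  2.77069002e-01, -3.57509369e-04],
       [ 2.77069213e-01,  9.60848608e-01, -1.61390890e-03],
       [-1.03651750e-04, -1.64977914e-03, -9.99998634e-01]]), 'ft_force': array([-0.87645958, -0.52946493,  0.38628664]), 'moment': array([-0.00237122,  0.00529642,  0.00932147]), 'gripper_width': 0.08699598935111001}
scene 389.7882897211655 319.5312141328718 208.06980137571014 [[0.773, -0.52, 0.364, 0.915], [0.634, 0.622, -0.459, -0.376], [0.012, 0.586, 0.811, 0.91], [0.0, 0.0, 0.0, 1.0]] 0.99600390625 ['image', 'range_z', 'fx', 'fy', 'cx', 'cy', 'world_from_camera']
top 361.16911115449045 324.0801068588906 204.04158244226252 [[0.024, 0.989, -0.146, 0.473], [-0.999, 0.028, 0.025, 0.093], [0.029, 0.145, 0.989, 0.921], [0.0, 0.0, 0.0, 1.0]] 0.99584375 ['image', 'range_z', 'fx', 'fy', 'cx', 'cy', 'world_from_camera']
wrist 352.86157265458604 316.7867058777127 194.52063044076039 [[0.277, -0.929, -0.246, 0.112], [0.961, 0.267, 0.072, 0.644], [-0.001, -0.257, 0.966, 0.383], [0.0, 0.0, 0.0, 1.0]] 0.99593359375 ['image', 'range_z', 'fx', 'fy', 'cx', 'cy', 'world_from_camera']
```

View pics/scene0.png

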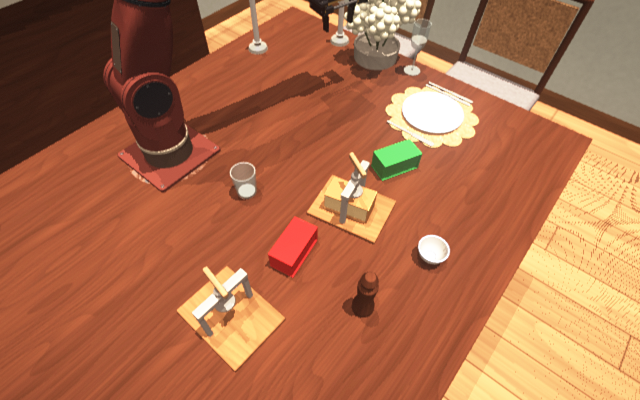

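View pics/top0.png

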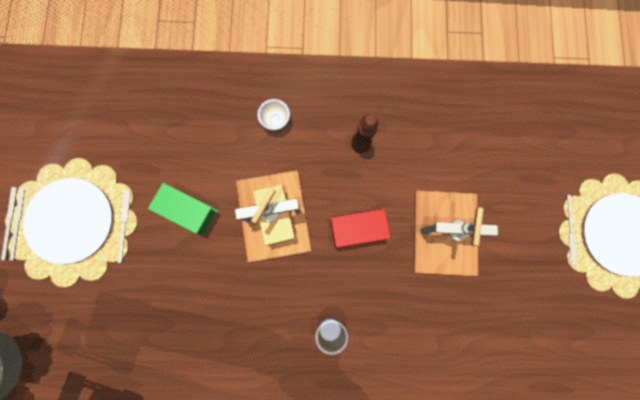

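View pics/wrist0.png

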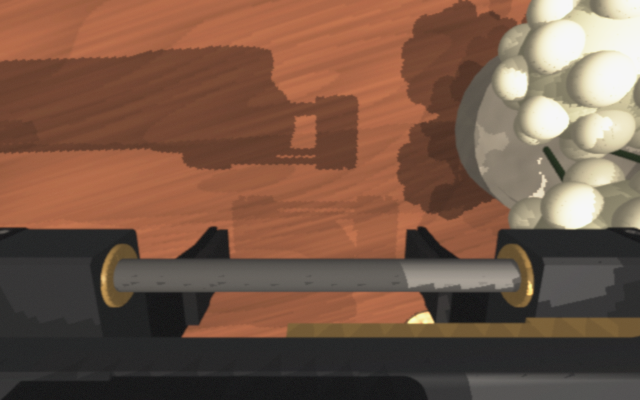

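The top view shows the loaded holder near pixel (270,213), with its bar near (265,206). The empty one is near (455,232), with its bar near (478,226).

Run:
```python
from h import *
for n in ('top0','scene0'):
    s=dict(np.load(f'pics/{n}.npz')); P=pts(s); im=s['image']
    hsv=cv2.cvtColor(im,cv2.COLOR_RGB2HSV)
    m=(P[...,2]>0.165)&(P[...,2]<0.21)&(P[...,0]>0.42)&(P[...,0]<0.9)&(abs(P[...,1])<0.5)
    k,l,stt,c=cv2.connectedComponentsWithStats(m.astype(np.uint8))
    for i in range(1,k):
        if stt[i,4]<8: continue
        q=P[l==i]; top=q[q[:,2]>np.median(q[:,2])-.004]
        (cx,cy),wh,a=cv2.minAreaRect((top[:,:2]*1000).astype(np.float32))
        d=cv2.PCACompute(top[:,:2].astype(np.float32),None)[1][0]
        print(n,stt[i].tolist(),im[l==i].mean(0).round(),q.mean(0).round(4),'z',np.percentile(q[:,2],[5,50,95]).round(4),'rect',round(cx,1),round(cy,1),np.round(wh,1),round(a,1),'dir',np.degrees(np.arctan2(d[1],d[0])).round(1))
    # table heights
    print('table z', np.median(P[(P[...,0]>.4)&(P[...,0]<.9)&(abs(P[...,1])<.4)][:,2]))
s=dict(np.load('pics/top0.npz'));cv2.imwrite('pics/topc.png',cv2.resize(s['image'][150:290,220:360,::-1],None,fx=4,fy=4,interpolation=2))
s=dict(np.load('pics/scene0.npz'));cv2.imwrite('pics/scenec.png',cv2.resize(s['image'][130:260,290:430,::-1],None,fx=5,fy=4.5,interpolation=2))
```

```text
top0 [365, 115, 12, 12, 112] [124.  75.  53.] [ 0.7714 -0.023   0.1692] z [0.166  0.1695 0.1715] rect 771.9 -22.7 [24.6 24.9] 86.4 dir 19.8
top0 [252, 188, 24, 36, 268] [209. 183. 129.] [0.5735 0.1973 0.1918] z [0.1833 0.1929 0.1956] rect 574.6 197.9 [12.2 79.2] 62.0 dir -27.9
top0 [470, 208, 14, 39, 322] [198. 168. 118.] [ 0.5423 -0.2397  0.1906] z [0.1791 0.1928 0.1956] rect 542.8 -241.3 [12.7 79.9] 80.6 dir -9.2
table z 0.001591313546170925
scene0 [349, 153, 18, 26, 179] [204. 172. 121.] [0.5794 0.1932 0.1879] z [0.177  0.1901 0.1934] rect 577.2 195.7 [13.6 77. ] 62.3 dir -27.9
scene0 [202, 267, 27, 32, 251] [236. 207. 146.] [ 0.5479 -0.244   0.1902] z [0.1821 0.1911 0.1937] rect 545.5 -243.1 [12.1 79. ] 80.6 dir -9.4
scene0 [365, 272, 12, 12, 101] [176.  92.  59.] [ 0.7754 -0.0256  0.1674] z [0.1653 0.1675 0.1694] rect 775.1 -25.2 [22.8 23.6] 15.4 dir 120.5
table z -0.0005665984832523563
```

View pics/topc.png

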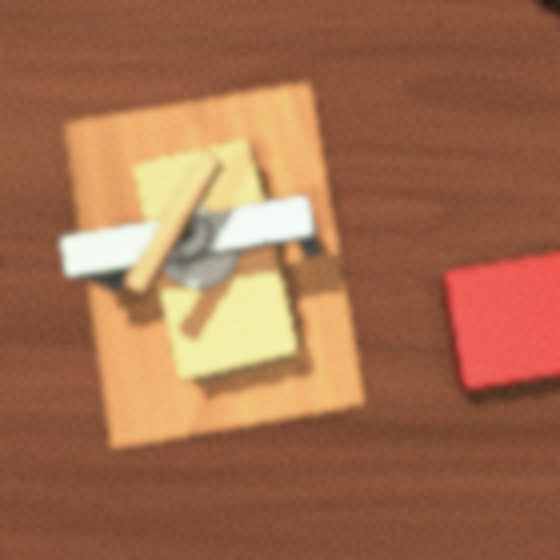

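View pics/scenec.png

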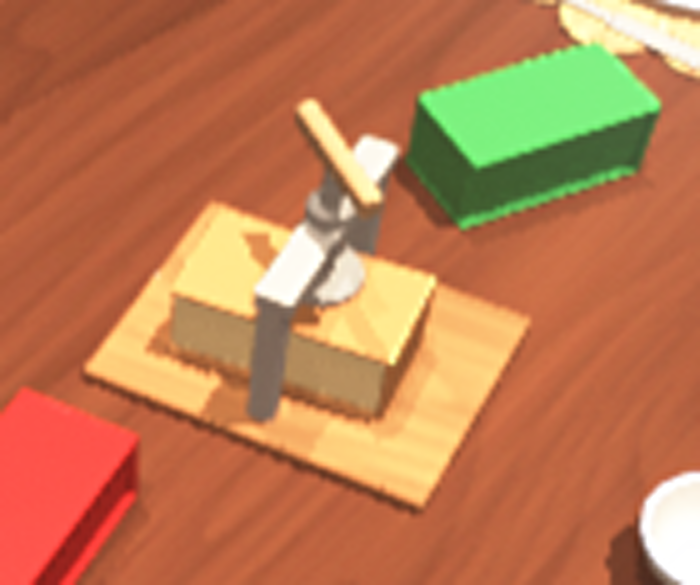

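Run:
```python
from h import *
a=np.array([.18,.6241]); b=np.array([.576,.197])
P=np.concatenate([pts(dict(np.load(f'pics/{n}.npz'))).reshape(-1,3) for n in ('top0','scene0')])
d=(b-a)/np.linalg.norm(b-a); r=P[:,:2]-a; t=r@d; w=abs(r@[-d[1],d[0]])
for lo in np.arange(-.1,.7,.05):
    m=(t>lo)&(t<lo+.05)&(w<.13); q=P[m]
    if len(q): print(lo.round(2),len(q),np.percentile(q[:,2],[50,99]).round(3),q[:,2].max().round(3), q[q[:,2].argmax()].round(3))
R=status.state()['orientation']; p=status.state()['ee_pos']
for g in ([.576,.1968,.300],[.576,.1968,.166]): print((R.T@(np.array(g)-p)*1000).round(1))
```

```text
-0.1 2192 [0.001 0.222] 0.235 [0.218 0.773 0.235]
-0.05 2456 [0.001 0.286] 0.302 [0.235 0.679 0.302]
0.0 2961 [0.001 0.319] 0.329 [0.152 0.534 0.329]
0.05 3282 [0.001 0.332] 0.335 [0.17  0.535 0.335]
0.1 3032 [0.    0.004] 0.006 [0.337 0.567 0.006]
0.15 3035 [0.    0.004] 0.006 [0.265 0.495 0.006]
0.2 3016 [0.    0.004] 0.007 [0.385 0.533 0.007]
0.25 3040 [0.    0.004] 0.006 [0.409 0.432 0.006]
0.3 3053 [0.    0.005] 0.006 [0.488 0.48  0.006]
0.35 2875 [0.    0.004] 0.068 [0.546 0.42  0.068]
0.4 3123 [0.001 0.068] 0.07 [0.545 0.363 0.07 ]
0.45 3124 [0.001 0.067] 0.07 [0.557 0.355 0.07 ]
0.5 2615 [0.011 0.188] 0.194 [0.542 0.213 0.194]
0.55 3486 [0.074 0.195] 0.196 [0.546 0.211 0.196]
0.6 4086 [0.013 0.193] 0.196 [0.604 0.183 0.196]
0.65 3459 [0.001 0.067] 0.07 [0.561 0.031 0.07 ]
[-498.9 -301.   -77.7]
[-498.9 -300.8   56.3]
```

{"api": "send_rows", "payload": {"steps": "-10 -6 -15 0; -30 -18 -40 0; -60 -36 -70 1; -90 -54 -78 2; -120 -72 -78 3; -150 -90 -78 4; -180 -109 -78 5; -210 -127 -78 6; -240 -145 -78 7; -270 -163 -78 8; -290 -175 -78 9; -300 -181 -78 10"}}

```text
time_s: 1.15
ee_pos: [0.4213, 0.3633, 0.302]
orientation: [[-0.895, 0.446, 0.001], [0.446, 0.895, 0.0], [-0.001, 0.001, -1.0]]
ft_force: [0.1, -0.4, -0.5]
gripper_width: 0.0872
```

{"api": "send_rows", "payload": {"steps": "-15 -6 0 0; -40 -15 0 1; -70 -26 0 2; -100 -38 0 2; -130 -49 0 2; -160 -60 0 2; -185 -70 0 2; -200 -76 0 2; -210 -79 0 2; -213 -80 0 2; -213 -80 0 2"}}

```text
time_s: 2.07
ee_pos: [0.5743, 0.2022, 0.3007]
orientation: [[-0.882, 0.471, -0.0], [0.471, 0.882, 0.0], [0.0, 0.0, -1.0]]
ft_force: [-0.2, 0.1, 0.5]
gripper_width: 0.0872
```

Run:
```python
from h import *
st=status.state(); print(st['ee_pos'],st['orientation'].round(4).tolist(),st['joint_pos'].round(1),st['moment'],st['ft_force'])
s=snap('wrist','wrist1'); P=pts(s)
m=(P[...,2]>0.175)&(P[...,2]<0.21)
k,l,stt,c=cv2.connectedComponentsWithStats(m.astype(np.uint8))
for i in range(1,k):
    if stt[i,4]<50: continue
    q=P[l==i]; top=q[q[:,2]>np.percentile(q[:,2],90)-.006]
    print(stt[i],np.percentile(q[:,2],[5,50,95]).round(4),cv2.minAreaRect((top[:,:2]*1000).astype(np.float32)))
```

```text
[0.57429146 0.20221341 0.30070756] [[-0.8821, 0.471, -0.0002], [0.471, 0.8821, 0.0002], [0.0003, 0.0001, -1.0]] [-44.2  13.1  25.2  84.   -5.6  84.2  42.9] [-0.02605686  0.05901269  0.05213299] [-0.16453464  0.13114656  0.45108278]
[ 305  144   16   99 1493] [0.189  0.1917 0.193 ] ((574.63134765625, 198.31402587890625), (11.987030029296875, 79.80152893066406), 62.06752014160156)
```

View pics/wrist1.png

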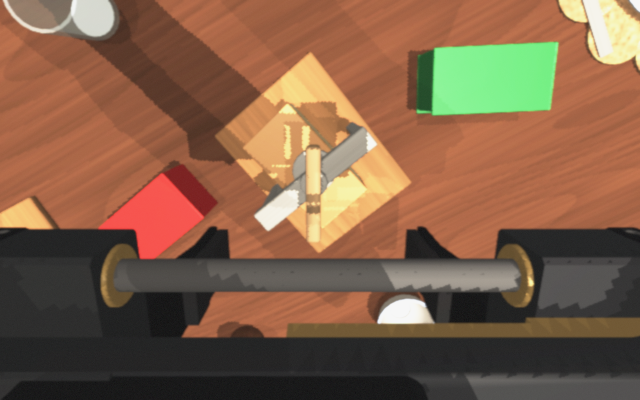

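{"api": "send_rows", "payload": {"claw": 50, "steps": "-3 -4 5 0; -3 -4 20 0; -3 -4 40 0; -3 -4 60 0; -3 -4 80 0; -3 -4 88 0; -3 -4 90 0; -3 -4 90 0; -3 -4 90 0"}}

```text
time_s: 2.87
ee_pos: [0.5754, 0.1975, 0.2117]
orientation: [[-0.882, 0.47, 0.001], [0.47, 0.882, 0.001], [-0.001, 0.001, -1.0]]
ft_force: [-0.0, -0.4, 0.3]
gripper_width: 0.0505
```

Run:
```python
from h import *
st=status.state(); print(st['ee_pos'],st['orientation'].round(4).tolist(),st['moment'],st['ft_force'],st['gripper_width'])
s=snap('wrist','wrist2'); P=pts(s)
m=(P[...,2]>0.175)&(P[...,2]<0.21)
k,l,stt,c=cv2.connectedComponentsWithStats(m.astype(np.uint8))
for i in range(1,k):
    if stt[i,4]<50: continue
    q=P[l==i]; top=q[q[:,2]>np.percentile(q[:,2],90)-.006]
    print(stt[i],np.percentile(q[:,2],[5,50,95]).round(4),cv2.minAreaRect((top[:,:2]*1000).astype(np.float32)))
```

```text
[0.57543757 0.19745232 0.21171964] [[-0.8824, 0.4704, 0.0012], [0.4704, 0.8824, 0.0007], [-0.0008, 0.0012, -1.0]] [-0.037256  -0.0067407 -0.0568732] [-0.04639063 -0.36826253  0.25272352] 0.050513438085321286
[ 306  158   23  100 2177] [0.1892 0.1917 0.1929] ((564.0657958984375, 204.00746154785156), (11.88648509979248, 55.87063217163086), 62.17787551879883)
[308 292  20   5  84] [0.1904 0.1915 0.1928] ((607.6793212890625, 180.831787109375), (11.100923538208008, 4.007919788360596), 66.02639770507812)
```

View pics/wrist2.png

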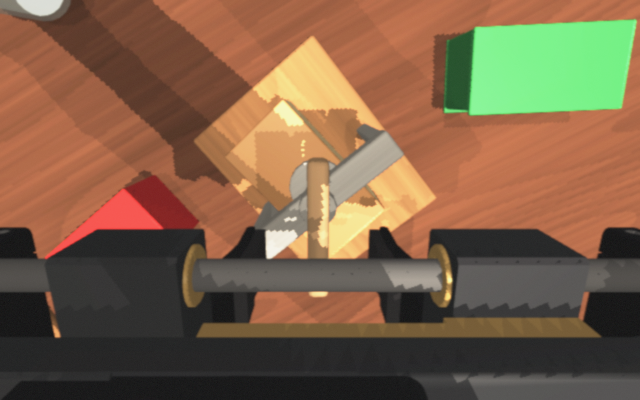

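{"api": "send_rows", "payload": {"steps": "0 0 8 0; 0 0 20 0; 0 0 32 0; 0 0 40 0; 0 0 44 0; 0 0 44 0; 0 0 44 0"}}

```text
time_s: 3.5
ee_pos: [0.575, 0.1969, 0.1663]
orientation: [[-0.882, 0.471, -0.0], [0.471, 0.882, -0.0], [0.0, -0.001, -1.0]]
ft_force: [-0.1, -0.3, 0.1]
gripper_width: 0.0499
```

Run:
```python
from h import *
st=status.state(); print(st['ee_pos'],st['moment'],st['ft_force'])
for n in ('scene0','wrist1','wrist2','top0'):
    s=dict(np.load(f'pics/{n}.npz')); P=pts(s)
    r=np.hypot(P[...,0]-.5755,P[...,1]-.1975)
    m=(r<.09)&(P[...,2]>.05)&(P[...,2]<.13)
    h,e=np.histogram(P[m][:,2],np.arange(.05,.13,.0015)); print(n,[(round(x,4),int(c)) for x,c in zip(e,h) if c>5])
    a=(m&(r<.0235)&(r>.009)&(P[...,2]>.082)); print('foot',a.sum(),np.median(P[a][:,2]) if a.sum() else 0)
```

```text
[0.57503788 0.19689308 0.16630166] [ 0.01049541 -0.02087226  0.02127125] [-0.11774152 -0.34530041  0.11773716]
scene0 [(np.float64(0.05), 17), (np.float64(0.0515), 20), (np.float64(0.053), 21), (np.float64(0.0545), 23), (np.float64(0.056), 11), (np.float64(0.0575), 19), (np.float64(0.059), 17), (np.float64(0.0605), 23), (np.float64(0.062), 10), (np.float64(0.0635), 16), (np.float64(0.065), 25), (np.float64(0.0665), 11), (np.float64(0.068), 6), (np.float64(0.0695), 9), (np.float64(0.071), 31), (np.float64(0.0725), 98), (np.float64(0.074), 221), (np.float64(0.0755), 232), (np.float64(0.077), 113), (np.float64(0.0785), 26), (np.float64(0.0815), 6), (np.float64(0.083), 19), (np.float64(0.0845), 38), (np.float64(0.086), 26), (np.float64(0.0875), 7), (np.float64(0.092), 6), (np.float64(0.098), 8), (np.float64(0.104), 6), (np.float64(0.122), 7), (np.float64(0.1235), 7), (np.float64(0.125), 10), (np.float64(0.1265), 9), (np.float64(0.128), 9)]
foot 82 0.08608212051472847
wrist1 [(np.float64(0.05), 13), (np.float64(0.0515), 11), (np.float64(0.053), 14), (np.float64(0.0545), 7), (np.float64(0.
[... 1397 characters left out ...]
), 10), (np.float64(0.092), 6), (np.float64(0.0935), 7), (np.float64(0.095), 7), (np.float64(0.0965), 9), (np.float64(0.098), 8), (np.float64(0.101), 8), (np.float64(0.1205), 33), (np.float64(0.122), 41), (np.float64(0.1235), 47), (np.float64(0.125), 46), (np.float64(0.1265), 50), (np.float64(0.128), 48)]
foot 522 0.08585559786801578
top0 [(np.float64(0.059), 6), (np.float64(0.074), 59), (np.float64(0.0755), 230), (np.float64(0.077), 444), (np.float64(0.0785), 276), (np.float64(0.08), 66), (np.float64(0.0815), 10), (np.float64(0.083), 7), (np.float64(0.0845), 24), (np.float64(0.086), 36), (np.float64(0.0875), 43), (np.float64(0.089), 12), (np.float64(0.1265), 8)]
foot 110 0.08761892070012972
```

{"api": "send_rows", "payload": {"claw": 8, "steps": "0 0 0 0; 0 0 0 0; 0 0 0 0; 0 0 0 0; 0 0 0 0; 0 0 0 0; 0 0 0 0; 0 0 0 0"}}

```text
time_s: 4.17
ee_pos: [0.5756, 0.198, 0.1667]
orientation: [[-0.883, 0.47, 0.001], [0.47, 0.883, 0.001], [-0.001, 0.002, -1.0]]
ft_force: [3.6, 3.5, -2.4]
gripper_width: 0.0117
```

```bash
cat > m.py <<'E'
from h import *
import sys
n=int(sys.argv[1]); M=[];F=[];Y=[]
for i in range(n):
    s=viewer.snapshot('wrist'); st=status.state(); M.append(st['moment']);F.append(st['ft_force']); o=st['orientation']; Y.append(np.degrees(np.arctan2(o[1,0],o[0,0])))
M=np.array(M);F=np.array(F)
print('t',st['time_s'],'p',st['ee_pos'].round(4),'yaw',np.mean(Y).round(2),'M',M.mean(0).round(3),'sd',M.std(0).round(3),'F',F.mean(0).round(2),'w',st['gripper_width'],'j7',st['joint_pos'][6])
P=pts(s); r=np.hypot(P[...,0]-.5755,P[...,1]-.1975)
a=(r<.0235)&(r>.009)&(P[...,2]>.081)&(P[...,2]<.089); b=(r<.09)&(P[...,2]>.073)&(P[...,2]<.079)
print('foot',a.sum(),np.median(P[a][:,2]) if a.any() else 0,'cheese',b.sum(),np.median(P[b][:,2]) if b.any() else 0)
q=P[(P[...,2]>.188)&(P[...,2]<.197)&(r<.05)]
if len(q)>50: print('bar',len(q),cv2.minAreaRect((q[:,:2]*1000).astype(np.float32)))
cv2.imwrite('pics/m%d.png'%round(st['time_s']*100),s['image'][:,:,::-1])
E
python3 m.py 6
```

```text
t 4.4667 p [0.5756 0.198  0.1667] yaw 151.95 M [ 0.803 -0.815  0.001] sd [0.023 0.044 0.033] F [ 3.8   4.03 -2.45] w 0.011478182569636999 j7 44.87076414435519
foot 677 0.08573432935439987 cheese 8479 0.07602698168121957
bar 3498 ((568.0897827148438, 200.7043914794922), (30.038928985595703, 65.2625961303711), 46.8808479309082)
```

{"api": "send_rows", "payload": {"steps": "0 0 0 2; 0 0 0 4; 0 0 0 6; 0 0 0 8; 0 0 0 10; 0 0 0 10; 0 0 0 10"}}

```text
time_s: 5.05
ee_pos: [0.5756, 0.1981, 0.1667]
orientation: [[-0.787, 0.616, 0.001], [0.616, 0.787, 0.001], [-0.0, 0.002, -1.0]]
ft_force: [4.5, 4.8, -2.6]
gripper_width: 0.0116
```

```bash
python3 m.py 6
```

```text
t 5.35 p [0.5756 0.198  0.1667] yaw 141.96 M [ 0.807 -0.83   0.031] sd [0.036 0.027 0.032] F [ 3.79  4.11 -2.38] w 0.011521019169144511 j7 35.279230810308
foot 659 0.08475481375617624 cheese 8786 0.07604282947452765
bar 3497 ((569.8660278320312, 203.57290649414062), (30.113059997558594, 64.96884155273438), 67.35694122314453)
```

Create k.py:
```python
from h import *
st=status.state(); o=st['orientation']; m0=st['moment']; F=st['ft_force']
s=viewer.snapshot('wrist'); st2=status.state()
P=pts(s); r=np.hypot(P[...,0]-.5755,P[...,1]-.1975)
a=(r<.0235)&(r>.009)&(P[...,2]>.081)&(P[...,2]<.089); b=(r<.09)&(P[...,2]>.073)&(P[...,2]<.079)
l='t %.2f turn %.2f Mz %.3f after %.3f F %s gap %.2f'%(st['time_s'],151.95-np.degrees(np.arctan2(o[1,0],o[0,0])),m0[2],st2['moment'][2],F.round(1),1000*(np.median(P[a][:,2])-np.median(P[b][:,2]))-8)
open('log.txt','a').write(l+'\n'); print(open('log.txt').read())
```

```text
(no output)
```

{"api": "send_rows", "payload": {"steps": "0 0 0 1; 0 0 0 2; 0 0 0 3"}}

```text
time_s: 5.6
ee_pos: [0.5756, 0.198, 0.1667]
orientation: [[-0.754, 0.657, 0.001], [0.657, 0.754, 0.001], [-0.0, 0.002, -1.0]]
ft_force: [3.4, 3.6, -3.4]
gripper_width: 0.012
```

```bash
python3 k.py
```

```text
t 5.60 turn 13.03 Mz 0.174 after 0.105 F [ 3.4  3.6 -3.4] gap 0.40
```

{"api": "send_rows", "payload": {"steps": "0 0 0 1; 0 0 0 2; 0 0 0 3"}}

```text
time_s: 5.9
ee_pos: [0.5756, 0.198, 0.1667]
orientation: [[-0.718, 0.696, 0.001], [0.696, 0.718, 0.001], [-0.0, 0.002, -1.0]]
ft_force: [4.6, 4.4, -2.7]
gripper_width: 0.0117
```

```bash
python3 k.py
```

```text
t 5.60 turn 13.03 Mz 0.174 after 0.105 F [ 3.4  3.6 -3.4] gap 0.40
t 5.90 turn 16.03 Mz 0.171 after 0.230 F [ 4.6  4.4 -2.7] gap 0.13
```

{"api": "send_rows", "payload": {"steps": "0 0 0 1; 0 0 0 2; 0 0 0 3"}}

```text
time_s: 6.2
ee_pos: [0.5757, 0.1981, 0.1667]
orientation: [[-0.681, 0.732, 0.002], [0.732, 0.681, 0.001], [-0.0, 0.002, -1.0]]
ft_force: [3.9, 3.6, -2.8]
gripper_width: 0.0118
```

```bash
python3 k.py
```

```text
t 5.60 turn 13.03 Mz 0.174 after 0.105 F [ 3.4  3.6 -3.4] gap 0.40
t 5.90 turn 16.03 Mz 0.171 after 0.230 F [ 4.6  4.4 -2.7] gap 0.13
t 6.20 turn 19.03 Mz 0.158 after 0.148 F [ 3.9  3.6 -2.8] gap -0.04
```

{"api": "send_rows", "payload": {"steps": "0 0 0 1; 0 0 0 2; 0 0 0 3"}}

```text
time_s: 6.5
ee_pos: [0.5757, 0.1981, 0.1667]
orientation: [[-0.642, 0.767, 0.002], [0.767, 0.642, 0.001], [-0.0, 0.002, -1.0]]
ft_force: [4.2, 4.6, -3.3]
gripper_width: 0.0116
```

```bash
python3 k.py|tail -1
```

{"api": "send_rows", "payload": {"steps": "0 0 0 1; 0 0 0 2; 0 0 0 3"}}

```text
time_s: 6.8
ee_pos: [0.5757, 0.1981, 0.1667]
orientation: [[-0.601, 0.799, 0.002], [0.799, 0.601, 0.001], [-0.0, 0.002, -1.0]]
ft_force: [4.2, 3.9, -2.4]
gripper_width: 0.0118
```

```bash
python3 k.py|tail -1
```

{"api": "send_rows", "payload": {"steps": "0 0 0 1; 0 0 0 2; 0 0 0 3"}}

```text
time_s: 7.1
ee_pos: [0.5757, 0.1981, 0.1667]
orientation: [[-0.558, 0.83, 0.002], [0.83, 0.558, 0.001], [0.0, 0.002, -1.0]]
ft_force: [4.9, 2.9, -3.0]
gripper_width: 0.0118
```

```bash
python3 k.py|tail -1
cat log.txt
```

```text
t 5.60 turn 13.03 Mz 0.174 after 0.105 F [ 3.4  3.6 -3.4] gap 0.40
t 5.90 turn 16.03 Mz 0.171 after 0.230 F [ 4.6  4.4 -2.7] gap 0.13
t 6.20 turn 19.03 Mz 0.158 after 0.148 F [ 3.9  3.6 -2.8] gap -0.04
t 6.50 turn 22.03 Mz 0.213 after 0.189 F [ 4.2  4.6 -3.3] gap -0.00
t 6.80 turn 25.02 Mz 0.213 after 0.153 F [ 4.2  3.9 -2.4] gap -0.08
t 7.10 turn 28.02 Mz 0.193 after 0.161 F [ 4.9  2.9 -3. ] gap -0.10
```

{"api": "send_rows", "payload": {"steps": "0 0 0 1; 0 0 0 2; 0 0 0 3"}}

```text
time_s: 7.4
ee_pos: [0.5757, 0.1981, 0.1667]
orientation: [[-0.514, 0.858, 0.002], [0.858, 0.514, 0.001], [0.0, 0.002, -1.0]]
ft_force: [3.6, 3.4, -3.2]
gripper_width: 0.012
```

```bash
python3 k.py|tail -2
```

```text
t 7.40 turn 31.02 Mz 0.237 after 0.205 F [ 3.6  3.4 -3.2] gap -0.03
```

{"api": "send_rows", "payload": {"steps": "0 0 0 1; 0 0 0 2; 0 0 0 3"}}

```text
time_s: 7.7
ee_pos: [0.5757, 0.1981, 0.1667]
orientation: [[-0.468, 0.884, 0.002], [0.884, 0.468, 0.001], [0.0, 0.002, -1.0]]
ft_force: [4.9, 3.8, -2.7]
gripper_width: 0.012
```

```bash
python3 k.py|tail -2
cat > bar.py <<'E'
from h import *
for n in ('wrist','top','scene'):
    s=snap(n,'b_%s_%d'%(n,round(status.state()['time_s']*100))); P=pts(s); h=cv2.cvtColor(s['image'],cv2.COLOR_RGB2HSV)
    r=np.hypot(P[...,0]-.5755,P[...,1]-.1975)
    m=(P[...,2]>.186)&(P[...,2]<.198)&(r<.046)&(h[...,1]>60)&(h[...,2]>60)
    k,l,t,c=cv2.connectedComponentsWithStats(m.astype(np.uint8))
    for i in range(1,k):
        if t[i,4]>25:
            q=(P[l==i][:,:2]*1000).astype(np.float32); d=cv2.PCACompute(q,None)[1][0]
            print(n,t[i,4],cv2.minAreaRect(q),'dir',np.degrees(np.arctan2(d[1],d[0]))%180,'c-dir',np.degrees(np.arctan2(*(q.mean(0)-[575.5,197.8])[::-1]))%180)
E
python3 bar.py
```

```text
t 7.70 turn 34.02 Mz 0.238 after 0.211 F [ 4.9  3.8 -2.7] gap -0.08

wrist 2312 ((564.1429443359375, 218.64974975585938), (12.462028503417969, 34.33076095581055), 28.278532028198242) dir 118.78843 c-dir 118.84025482733296
wrist 805 ((583.3386840820312, 183.13616943359375), (11.488790512084961, 17.231189727783203), 28.375499725341797) dir 121.12468 c-dir 118.56061920581254
scene 97 ((581.9683227539062, 188.00979614257812), (12.140497207641602, 63.31536865234375), 29.28742790222168) dir 119.20533 c-dir 121.90443995983725
```

{"api": "send_rows", "payload": {"steps": "0 0 0 1; 0 0 0 2; 0 0 0 3; 0 0 0 4"}}

```text
time_s: 8.23
ee_pos: [0.5757, 0.1981, 0.1667]
orientation: [[-0.406, 0.914, 0.002], [0.914, 0.406, 0.001], [0.0, 0.002, -1.0]]
ft_force: [4.1, 3.1, -3.3]
gripper_width: 0.0117
```

```bash
python3 k.py|tail -2; python3 bar.py
```

```text
t 8.23 turn 38.02 Mz 0.268 after 0.281 F [ 4.1  3.1 -3.3] gap -0.04

wrist 2322 ((565.6593017578125, 219.19227600097656), (12.37015438079834, 34.557273864746094), 24.350738525390625) dir 114.837875 c-dir 114.98303601443735
wrist 810 ((582.2861328125, 182.49942016601562), (11.500598907470703, 17.173912048339844), 24.35300636291504) dir 117.72306 c-dir 114.39192008354067
scene 95 ((581.156494140625, 188.22793579101562), (12.721309661865234, 61.00238800048828), 25.86524772644043) dir 115.9683 c-dir 117.97660110482607
```

Torque has risen from about 0.16 to about 0.27 N m at roughly 20° past contact, which is the target, so I'm releasing now.

{"api": "send_rows", "payload": {"claw": 50, "steps": "0 0 0 0; 0 0 0 0; 0 0 0 0; 0 0 0 0; 0 0 0 0; 0 0 0 0"}}

```text
time_s: 8.93
ee_pos: [0.575, 0.1968, 0.1665]
orientation: [[-0.405, 0.914, -0.0], [0.914, 0.405, -0.0], [-0.0, -0.0, -1.0]]
ft_force: [0.0, -0.5, -0.6]
gripper_width: 0.0436
```

{"api": "send_rows", "payload": {"steps": "0 0 -8 0; 0 0 -25 0; 0 0 -50 0; 0 0 -75 0; 0 0 -100 0; 0 0 -120 0; 0 0 -130 0; 0 0 -130 0; 0 0 -130 0"}}

```text
time_s: 9.68
ee_pos: [0.5751, 0.197, 0.2963]
orientation: [[-0.405, 0.914, 0.0], [0.914, 0.405, 0.0], [0.0, 0.0, -1.0]]
ft_force: [0.3, 0.3, -1.3]
gripper_width: 0.0501
```

```bash
python3 k.py|tail -2; python3 bar.py
python3 - <<'E'
from h import *
import glob
P=pts(snap('scene','end_scene')); snap('top','end_top')
for n in ('end_top','end_scene'):
    s=dict(np.load(f'pics/{n}.npz')); P=pts(s)
    m=(P[...,2]>.186)&(P[...,2]<.198)&(np.hypot(P[...,0]-.544,P[...,1]+.242)<.05); q=(P[m][:,:2]*1000).astype(np.float32)
    print('spare',cv2.minAreaRect(q))
E
```

```text
t 9.68 turn 38.04 Mz -0.033 after 0.032 F [ 0.3  0.3 -1.3] gap -0.05

wrist 1474 ((574.6652221679688, 198.74049377441406), (11.77954387664795, 79.5221939086914), 24.315649032592773) dir 115.04787 c-dir 119.79858714065597
scene 121 ((577.0973510742188, 196.5245361328125), (12.232629776000977, 81.27857208251953), 24.635568618774414) dir 114.38203 c-dir 131.0565016840863
spare ((542.6367797851562, -241.20327758789062), (13.757145881652832, 79.49019622802734), 80.78888702392578)
spare ((544.7501220703125, -242.8629608154297), (12.012822151184082, 78.1766586303711), 80.43305206298828)
```

View pics/end_scene.png

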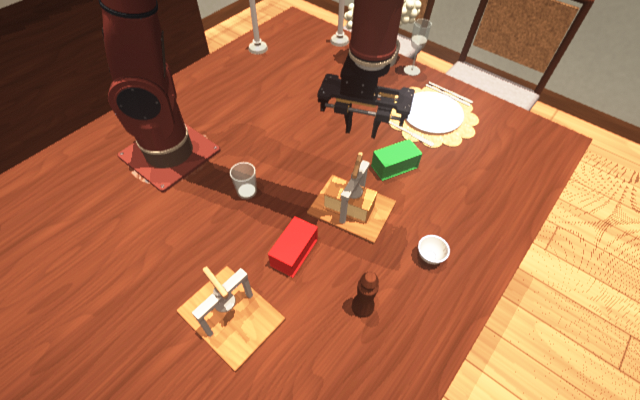

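The scene view shows the gripper clear above the loaded holder's bar (about pixel 357,165). The cheese is still in place under the foot, and the spare bar (about 215,280) hasn't moved.

```bash
python3 -c "
from rig import env; print(env.close_job())"
```

```text
the job is handed in; nothing more can be done
None
```

The cheese is clamped and the job is handed in; the last move ended at about 9.7 s of the 40 s allowed. I gripped the loaded holder's T-bar at its centre, turned it about 37.5° clockwise, let go and raised the gripper 130 mm.

- **Contact:** the depth images showed the foot-to-cheese gap close from 1.7 mm to about zero at roughly 17.5° of turn, and it stayed there.
- **Clamping:** I turned about 20° (0.35 rad) past contact. The turning torque rose from about 0.16–0.17 to about 0.27–0.28 N m. By the given stiffness that is roughly 21 N; I could not measure the clamp force directly. Single torque readings had noise of about 0.03 N m, so the depth images and the angle count for more than the torque.
- **After release:** the bar stayed at its final angle (37–38° turned in both the wrist and scene views) and the force on the tool was about 1 N, close to its noise level. In the last picture the cheese still lay in its place under the foot.
- **Empty holder:** its bar measured the same as at the start, within 0.2°.
- **Disagreements:** the top and scene cameras differed by about 2–3 mm in position, within what their calibration allows. The gripper held the bar with a steady sideways force of about 5–6 N until release. The top camera could not see the loaded bar while the gripper was over it, so it gave no angle there.

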